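# Shim the bench scale level

### The arm

A 6-joint arm with a two-finger parallel gripper is mounted at the origin on a cart in front of the work surface, level with it; the furniture and walls round the work are solid. World frame = base frame: x ahead of the robot, y to its left, z up, the work surface at z = 0. Lengths are in mm, angles in rad, forces in N, time in s.
With the tool pointing down it reaches from about 350 to 775 mm from the base axis. Payload 7.3 kg.
Tool frame: the origin (TCP) lies at the very end of the fingers, on their centre line; the grasp point (between the pads) lies 19 mm behind it; x points along the fingers, y is the direction in which the jaws open and shut, and the axes are right-handed (so a half turn about x gives the same grasp; the last joint's range is limited). The gripper opens to 92 mm and grips with 3 to 60 N. Pads are 19 mm wide; open, the fingers measure 130 mm over their backs; the gripper's body (75 mm by 190 mm) begins 47 mm behind the grasp point.
Start: joints at [1.084, 0.342, 1.524, -0, 1.275, -0.146], TCP at [175.463, 494.831, 226.741] pointing down, gripper open.
Joint ranges: [-2.53, 2.53], [-0.77, 2.02], [0.04, 2.7], [-1, 4.14], [0.28, 2.66], [-3.11, 3.11]. Speed limits (rad/s): [2.57, 2.57, 3.14, 3.14, 3.14, 3.14].

### API

Orientations are given as [roll, pitch, yaw] about the fixed x, y, z axes, in that order (R = Rz(yaw) Ry(pitch) Rx(roll)).
In Python, from plant import sensors, capture, bot gives the robot as it stands.
- The arm moves only by the shell command python3 -m crank 'ROWS' [OPENING]. ROWS is JSON, a list of rows, each an object of numbers: "dx", "dy", "dz": the shift along the tool's x, y, z in cm; "spin": the turn about the tool's x in rad. A call has 1 to 20 rows; each row is the pose to reach, as a shift and turn from the pose commanded when the call began, along the tool's axes at that moment; what a row does not reach only later rows make up. A row lasts 1/12 s, in which the tool goes at most 41.7 mm and 7.16 degrees, less where a joint would pass 70% of its speed; a pose out of reach is approached as far as the arm can. A call with a gripper value outside its range is refused whole. OPENING is the opening in per cent of the stroke, from 0 (shut) to 100 (fully open), set as the call begins (- or left out, the last holds). The fingers move at their own pace and stop on an object; the grip force is fixed at half the most. Time passes only in rows, so rows that repeat a pose let the fingers close. It gives the time, the measured TCP pose, the force and the opening at its end, in the units of the state.
- sensors.get_obs(): the state, without advancing time (a new reading comes with each control period).
- capture(name): name is "side" or "top" or "wrist"; returns a dict with "frame" (384x512x3 uint8, blue, green, red), "vfov" (degrees; the focal length in pixels is half the picture's height over the tangent of half this angle, whatever the lens; pixels are square), "cx", "cy" (the principal point, pixels), "view" (4x4, takes a point from world to camera coordinates); the wrist camera has in their place "mount" (4x4, takes a point from camera to tool coordinates, whose origin is the TCP and whose axes are the tool frame's). Camera axes: x right, y down, z forward; pixel columns grow to the right and rows downward; lengths in mm; the calibration is good to about 2 mm. A picture is of the moment at which its call begins: read the wrist's pose just before it. There is no depth.
- bot.close_job(): hands the job in, once; it reports no verdict.
The state is a dict: "time": time; "joint_positions": joint angles; "dq": joint speeds; "tau": joint torques, N m; "tool_pos": TCP position; "tcp_rot": TCP orientation; "contact_force": force on the tool from outside, world axes, zero at the start; "moment": the same for the moment, N m; "grip_width": finger opening in mm.
Only numpy, scipy, OpenCV 4.12 (cv2) and the standard library are available. Lean on these libraries where they do the work, as an engineer would, in place of code of your own. Each camera call takes 0.05 s, during which the arm holds its last target.

### The job

The bench scale leans because its front left foot is too short. Ease the wooden wedge, thin end first, under that foot until the scale just stands on all four feet and the bubble of the round level on its pan sits wholly inside the ring, and leave the wedge there carrying the foot. Push slowly and gently (no more than 15 N on the foot), do not jolt or shove the scale, nor lift or press on it yourself, and leave the other things on the table where they are.

Things in the scene. Friction and masses are not known exactly. Their poses are not given: they have to be found in the camera images.
- scale: Grey bench scale with steel pan, 250 mm deep (x), 220 mm wide (y), 65 mm high, about 3 kg. Origin: centre of its outline, level with its feet's undersides; x to its back, y to its left, z up; console at the front. Round feet at x +-95, y +-85 mm; casing underside 20 mm above their plane. It leans on the short front left foot, the front right and back left ones; the back right one is in the air.
- short_foot (a point): Middle of the front left foot, a rubber ball of 14 mm radius, 4 to 8 mm shorter than the others. It bears 2 to 6 N; a thin edge pushed slowly at it on the table climbs under it with 6 to 12 N, then pushing takes 4 to 9 N and rises within a few mm to 15 N and more once all four feet stand and the scale is level. The wedge may press on it with 15 N at most; driven farther, it lifts the left side.
- shim_centre (a point): Mid-length, mid-width point of the loose wooden wedge (shim), 10.8 mm above its flat underside. The wedge is 120 mm long, 34 mm wide, 55 g; its top slopes evenly from 1.6 mm at the thin end (x = +60 mm) to 20 mm at the butt (x = -60 mm). x points along it to the thin end, z up.
- shim_toe (a point): Middle of the wedge's thin end, on its underside.
- pan_centre (a point): Centre of the steel weighing pan's top face, 186 mm (x) by 212 mm (y).
- level_centre (a point): Centre of the window of the loose round spirit level on the pan (60 mm across, 15 mm high, metal rim, pale green window with a thin black ring of 9 mm radius in its middle).
- bubble (a point): Centre of the level's pale bubble (6 mm radius). It stands on the high side of the window's centre, 1 mm off for each 1 mrad of slope, goes no farther than 10 mm in each of the level's own two directions (it stands at that end while the scale leans much), and takes about 1.5 s to settle.
- timer: Round white kitchen timer, 62 mm, 40 mm high; a bystander. Origin: centre of its underside.
- masking_tape: Roll of masking tape lying flat, 96 mm, 25 mm high; a bystander. Origin: centre of its underside.
- binder_clip: Black binder clip, 46x36x17 mm; a bystander. Origin: centre of its underside.
- marker: Marker pen lying down, 135 mm long; a bystander. Origin: centre of its underside.
- portion_cup_a: Lidded portion cup, 56 mm, 32 mm high; a bystander. Origin: centre of its underside.
- portion_cup_b: Lidded portion cup, 56 mm, 32 mm high; a bystander. Origin: centre of its underside.
There are look-alikes about, which are no part of the job. Of the things that look like the part that bears shim_centre, the largest one is meant. What is shaped like the part that bears level_centre but pink is not meant.

How it is judged (in metres and radians):
On the way:
1. the wedge is under the short foot and carries it (contact force between shim and scale above 1 N and horizontal distance between shim_centre and short_foot below 0.058 m), for 0.2 s.
At the end, for the whole second after the job is handed in: The bubble's centre stands within 2.5 mm of the level's centre, the bubble inside its ring; the wedge lies flat on the table and carries the short foot (more than 1 N); the level still lies on the pan; wedge and scale are at rest (horizontal distance between bubble and level_centre below 0.0025 m and contact force between shim and scale above 1 N and horizontal distance between level_centre and pan_centre below 0.08 m and z of level_centre in the frame of pan_centre below 0.03 m and angle between shim_centre's own z axis and vertical below 0.06 rad and linear speed of shim below 0.01 m/s and angular speed of scale below 0.02 rad/s); the robot touches nothing.
It fails at once if the wedge was rammed or driven too hard: it pressed on the scale with more than 15 N (contact force between shim and scale above 15 N).
It fails at once if the scale was jolted: it tipped faster than 0.35 rad/s (angular speed of scale above 0.35 rad/s).
It fails at once if the scale was shoved more than 15 mm from its place (distance of scale from where it was at the start of the episode above 0.015 m).
It fails at once if the robot pressed on or lifted the scale (more than 4 N) (contact force between any of the fingers, the arm and scale above 4 N).
It fails at once if a bystander was pushed more than 30 mm (distance of any of timer, masking_tape, binder_clip, marker, portion_cup_a, portion_cup_b from where it was at the start of the episode above 0.03 m).
It also fails if it takes over 61 s, if anything falls off the work surface, if the arm or the gripper's body presses on something with over 40 N, if the wrist force passes 120 N, or if a joint passes its speed limit or range.

## Working session

There is one attempt and no reset: what is moved stays moved. The work goes in short steps, Python scripts to look and compute and a shell command to move; the robot and the scene stay as the last step left them, time stands still between calls to the robot, and variables do not carry over. Pictures are saved under pics/ and viewed, and the job is handed in when it is done.

```bash
ls; mkdir -p pics; python3 - <<'E'
from plant import sensors, capture, bot
import cv2
o=sensors.get_obs()
for k,v in o.items(): print(k,v)
for n in ["side","top","wrist"]:
    c=capture(n); cv2.imwrite(f"pics/{n}0.png",c["frame"])
    print(n,{k:(v if k!="frame" else 0) for k,v in c.items()})
E
```

```text
pics
time 0.0
joint_positions [ 1.08402565e+00  3.42743853e-01  1.52499813e+00 -1.18840496e-05
  1.27537938e+00 -1.46005788e-01]
dq [ 0.00044076 -0.00084498  0.00014994 -0.00049829  0.00179943 -0.00022687]
tau [ 8.71402572e-04 -4.31242096e+01 -2.44218671e+01  7.17372377e-02
  5.61437861e-02 -1.24230228e-04]
tool_pos [175.25871468 494.46615224 226.04058051]
tcp_rot [-1.70936856  1.56926758 -2.05012998]
contact_force [-0.51350686  0.30755597  0.5586549 ]
moment [ 0.0091464   0.07687943 -0.025472  ]
grip_width 91.7667571717688
side {'frame': 0, 'vfov': 55.85688999741055, 'cx': 256.72021886282573, 'cy': 184.51380595092198, 'view': array([[ 9.98906597e-01,  4.50762204e-02, -1.23993729e-02,
        -5.38355063e+02],
       [ 1.52876154e-02, -5.65591487e-01, -8.24543849e-01,
         8.40475373e+01],
       [-4.41803000e-02,  8.23452734e-01, -5.65662175e-01,
         1.30949918e+03],
       [ 0.00000000e+00,  0.00000000e+00,  0.00000000e+00,
         1.00000000e+00]])}
top {'frame': 0, 'vfov': 52.2166752601801, 'cx': 253.25148732064764, 'cy': 188.26166334453544, 'view': array([[ 1.65311749e-02, -9.99706353e-01,  1.77180057e-02,
         3.53548851e+00],
       [-9.91125305e-01, -1.87217582e-02, -1.31605944e-01,
         5.52082128e+02],
       [ 1.31899011e-01, -1.53851629e-02, -9.91143757e-01,
         1.08793438e+03],
       [ 0.00000000e+00,  0.00000000e+00,  0.00000000e+00,
         1.00000000e+00]])}
wrist {'frame': 0, 'vfov': 60.46356746852335, 'cx': 255.46178697232634, 'cy': 190.14418363123244, 'mount': array([[-2.35199700e-04, -2.44272030e-01,  9.69706719e-01,
        -1.58106426e+02],
       [ 9.99999683e-01,  6.79860188e-04,  4.13805995e-04,
         8.85399695e-01],
       [-7.60346223e-04,  9.69706509e-01,  2.44271793e-01,
        -6.55748561e+01],
       [ 0.00000000e+00,  0.00000000e+00,  0.00000000e+00,
         1.00000000e+00]])}
```

View pics/side0.png

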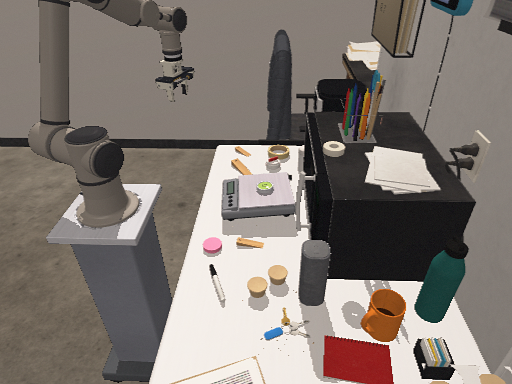

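View pics/top0.png

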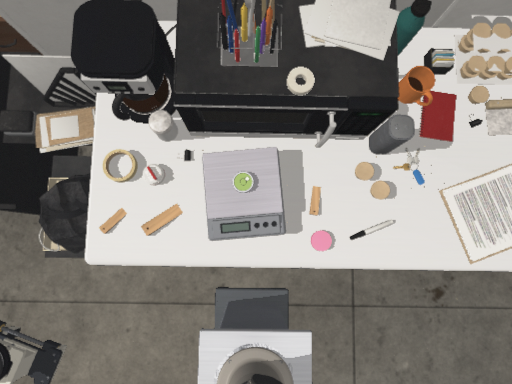

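View pics/wrist0.png

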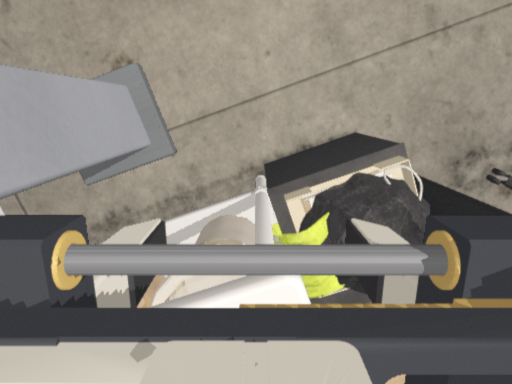

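```bash
python3 - <<'E'
import cv2
f=cv2.imread("pics/top0.png"); 
c=f[140:260,90:340]; cv2.imwrite("pics/topz.png",cv2.resize(c,None,fx=3.2,fy=3.2,interpolation=cv2.INTER_CUBIC))
f=cv2.imread("pics/side0.png"); 
c=f[140:260,195:315]; cv2.imwrite("pics/sidez.png",cv2.resize(c,None,fx=5,fy=5,interpolation=cv2.INTER_CUBIC))
E
```

```text
(no output)
```

View pics/topz.png

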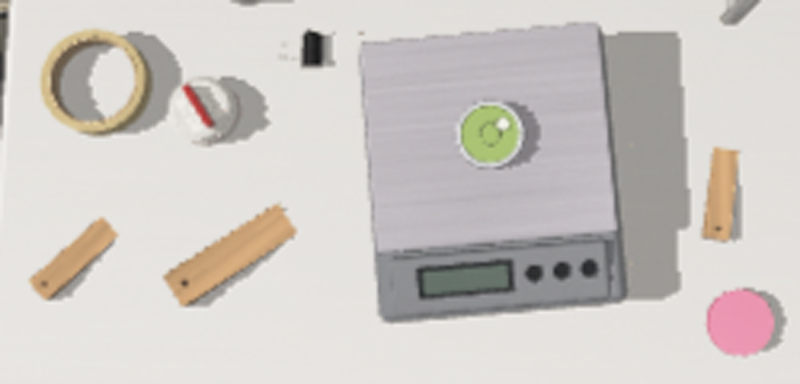

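View pics/sidez.png

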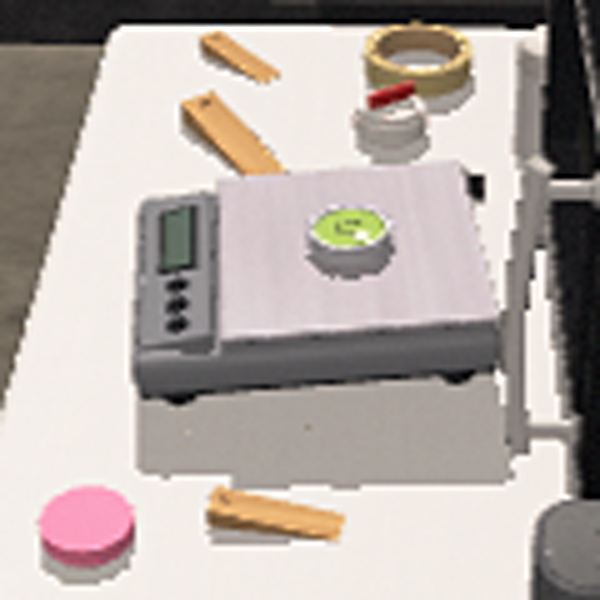

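```bash
cat > h.py <<'E'
import numpy as np, cv2
from plant import sensors, capture, bot
from scipy.spatial.transform import Rotation as R
def K(c):
    f=c["frame"].shape[0]/2/np.tan(np.radians(c["vfov"]/2)); return f,c["cx"],c["cy"]
def c2w(c,o=None):
    if "view" in c: return np.linalg.inv(c["view"])
    T=np.eye(4);T[:3,:3]=R.from_euler("xyz",o["tcp_rot"]).as_matrix();T[:3,3]=o["tool_pos"]
    return T@c["mount"]
def cast(c,uv,z,o=None):
    f,cx,cy=K(c);T=c2w(c,o)
    d=T[:3,:3]@np.array([(uv[0]-cx)/f,(uv[1]-cy)/f,1.]);p=T[:3,3]
    return p+d*(z-p[2])/d[2]
def proj(c,X,o=None):
    f,cx,cy=K(c);q=np.linalg.inv(c2w(c,o))@np.append(X,1)
    return np.array([cx+f*q[0]/q[2],cy+f*q[1]/q[2]])
E
python3 - <<'E'
from h import *
c=capture("top");f=c["frame"]
hsv=cv2.cvtColor(f,cv2.COLOR_BGR2HSV)
m=cv2.inRange(hsv,(8,90,120),(22,255,255)); m[:, :140]=0; m[:,190:]=0; m[:195]=0;m[245:]=0
cs,_=cv2.findContours(m,cv2.RETR_EXTERNAL,cv2.CHAIN_APPROX_NONE)
k=max(cs,key=cv2.contourArea); print(cv2.contourArea(k),cv2.boundingRect(k))
ap=cv2.boxPoints(cv2.minAreaRect(k)); print(ap)
for p in ap:
    print(p,cast(c,p,1.6)[:2],cast(c,p,20)[:2])
# scale front corners etc from crop coords
for nm,(u,v),z in [("FLc top",(90+377/3.2,140+250/3.2),62),("pan BL",(90+361/3.2,140+42/3.2),65),("pan BR",(90+600/3.2,140+25/3.2),65),("pan FR",(90+617/3.2,140+235/3.2),65),("pan FL",(90+379/3.2,140+252/3.2),65),("front L bottom",(90+385/3.2,140+320/3.2),45),("front R",(90+622/3.2,140+298/3.2),45),("level",(90+491/3.2,140+134/3.2),80),("timer",(154,175),40),("tape",(120,165),20)]:
    print(nm,cast(c,(u,v),z).round(1))
E
```

```text
411.5 (142, 204, 40, 31)
[[140.80309 226.0518 ]
 [175.85594 203.13264]
 [181.95128 212.45491]
 [146.89842 235.37407]]
[140.80309 226.0518 ] [439.56821537 337.8844606 ] [438.99279712 332.96502435]
[175.85594 203.13264] [508.26427323 239.16149607] [506.58904288 235.82259754]
[181.95128 212.45491] [481.22391643 220.22545743] [479.98159756 217.18972162]
[146.89842 235.37407] [412.96989002 318.8435238 ] [412.82030639 314.22892967]
FLc top [462.7 138.2  62. ]
pan BL [645.5 157.8  65. ]
pan BR [665.2 -53.2  65. ]
pan FR [479.2 -69.5  65. ]
pan FL [460.9 136.1  65. ]
front L bottom [402.7 131.   45. ]
front R [425.3 -76.1  45. ]
level [563.4  41.4  80. ]
timer [584.4 297.9  40. ]
tape [615.2 403.   20. ]
```

```bash
python3 - <<'E'
from h import *
o=sensors.get_obs(); M=R.from_euler("xyz",o["tcp_rot"]).as_matrix(); print(M.round(3),o["tool_pos"],o["time"])
print("jaw ang",np.degrees(np.arctan2(M[1,1],M[0,1])))
for t in [(436.7,308.9,100),(436.7,308.9,4)]:
    print(t,(M.T@(np.array(t)-o["tool_pos"])/10).round(2))
E
```

```text
[[-0.     0.334  0.942]
 [-0.001  0.942 -0.334]
 [-1.    -0.001 -0.   ]] [175.35347188 494.60956117 226.32410645] 0.2
jaw ang 70.47245410659308
(436.7, 308.9, 100) [12.64 -8.76 30.84]
(436.7, 308.9, 4) [22.24 -8.75 30.84]
```

```bash
python3 -m crank '[{"dx":0.5,"dy":-0.4,"dz":1.5,"spin":0.03},{"dx":1.5,"dy":-1.1,"dz":4,"spin":0.08},{"dx":2.8,"dy":-1.9,"dz":7,"spin":0.14},{"dx":4,"dy":-2.8,"dz":10,"spin":0.2},{"dx":5.2,"dy":-3.7,"dz":13,"spin":0.26},{"dx":6.5,"dy":-4.5,"dz":16,"spin":0.32},{"dx":7.7,"dy":-5.4,"dz":19,"spin":0.38},{"dx":9,"dy":-6.2,"dz":22,"spin":0.44},{"dx":10,"dy":-7,"dz":25,"spin":0.5},{"dx":11,"dy":-7.8,"dz":27.5,"spin":0.55},{"dx":12,"dy":-8.4,"dz":29.5,"spin":0.58},{"dx":12.4,"dy":-8.7,"dz":30.5,"spin":0.597},{"dx":12.6,"dy":-8.8,"dz":30.8,"spin":0.597},{"dx":12.6,"dy":-8.8,"dz":30.8,"spin":0.597},{"dx":12.6,"dy":-8.8,"dz":30.8,"spin":0.597}]' 100
python3 - <<'E'
from h import *
o=sensors.get_obs(); M=R.from_euler("xyz",o["tcp_rot"]).as_matrix(); print(o["tool_pos"],o["joint_positions"],np.degrees(np.arctan2(M[1,1],M[0,1])))
o=sensors.get_obs();c=capture("wrist"); f=c["frame"].copy(); cv2.imwrite("pics/w1.png",f)
cv2.imwrite("pics/t1.png",capture("top")["frame"]); np.save("w1o.npy",o,allow_pickle=True)
for X in [(495,230,0),(426,323.6,20),(436,115,0)]: print(proj(c,X,o))
E
```

```text
time: 1.45
tool_pos: [435.7, 309.6, 101.0]
tcp_rot: [2.992, 1.57, 2.056]
contact_force: [0.8, 0.5, -0.0]
grip_width: 91.7
[435.67369489 309.60261241 101.03444043] [ 4.74147141e-01  4.92595495e-01  1.66809123e+00  4.84942120e-04
  9.80910360e-01 -1.60308012e-01] 36.33614589478045
[255.31750081 299.82384887]
[255.25288263 175.52183902]
[130.57932424 355.03026802]
```

View pics/w1.png

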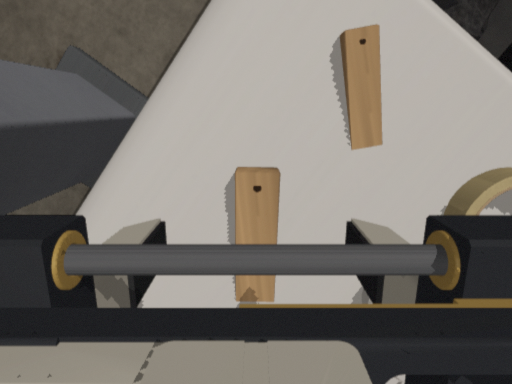

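```bash
python3 -m crank '[{"dx":0.5},{"dx":1.5},{"dx":3},{"dx":4.5},{"dx":6},{"dx":7.2},{"dx":8.2},{"dx":9},{"dx":9.4},{"dx":9.6},{"dx":9.6},{"dx":9.6}]' 100
python3 -m crank '[{"dx":0},{"dx":0},{"dx":0},{"dx":0},{"dx":0},{"dx":0},{"dx":0},{"dx":0},{"dx":0},{"dx":0}]' 20
python3 - <<'E'
from h import *
o=sensors.get_obs(); M=R.from_euler("xyz",o["tcp_rot"]).as_matrix(); print(o["tool_pos"],M.round(3))
c=capture("wrist"); cv2.imwrite("pics/w2.png",c["frame"])
E
```

```text
[435.62713932 309.91144159 101.33491309] [[ 0.001  0.805  0.593]
 [ 0.001  0.593 -0.805]
 [-1.     0.001 -0.   ]]invalid input at $[0]: expected keys dx, dy, dz, spin
invalid input at $[0]: expected keys dx, dy, dz, spin
```

View pics/w2.png

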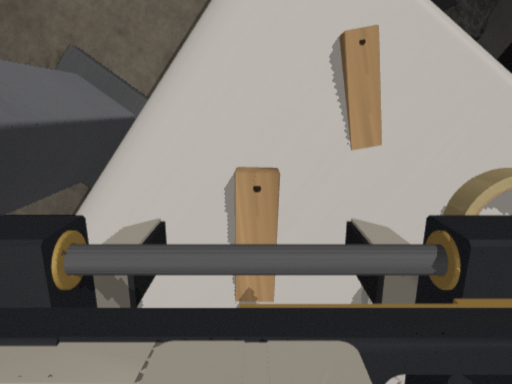

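```bash
python3 -m crank '[{"dx":0.5,"dy":0,"dz":0,"spin":0},{"dx":1.5,"dy":0,"dz":0,"spin":0},{"dx":3,"dy":0,"dz":0,"spin":0},{"dx":4.5,"dy":0,"dz":0,"spin":0},{"dx":6,"dy":0,"dz":0,"spin":0},{"dx":7.2,"dy":0,"dz":0,"spin":0},{"dx":8.2,"dy":0,"dz":0,"spin":0},{"dx":9,"dy":0,"dz":0,"spin":0},{"dx":9.4,"dy":0,"dz":0,"spin":0},{"dx":9.6,"dy":0,"dz":0,"spin":0},{"dx":9.6,"dy":0,"dz":0,"spin":0},{"dx":9.6,"dy":0,"dz":0,"spin":0}]' 100
python3 -m crank '[{"dx":0,"dy":0,"dz":0,"spin":0},{"dx":0,"dy":0,"dz":0,"spin":0},{"dx":0,"dy":0,"dz":0,"spin":0},{"dx":0,"dy":0,"dz":0,"spin":0},{"dx":0,"dy":0,"dz":0,"spin":0},{"dx":0,"dy":0,"dz":0,"spin":0},{"dx":0,"dy":0,"dz":0,"spin":0},{"dx":0,"dy":0,"dz":0,"spin":0},{"dx":0,"dy":0,"dz":0,"spin":0},{"dx":0,"dy":0,"dz":0,"spin":0}]' 20
python3 - <<'E'
from h import *
o=sensors.get_obs(); M=R.from_euler("xyz",o["tcp_rot"]).as_matrix(); print(o["tool_pos"],M.round(3),o["grip_width"],o["contact_force"])
c=capture("wrist"); cv2.imwrite("pics/w3.png",c["frame"])
E
```

```text
time: 2.6
tool_pos: [436.6, 309.2, 5.1]
tcp_rot: [1.472, 1.57, 0.534]
contact_force: [-0.0, -0.5, 0.2]
grip_width: 91.9
time: 3.43
tool_pos: [436.3, 309.0, 4.7]
tcp_rot: [2.449, 1.571, 1.511]
contact_force: [-0.4, 0.8, -0.3]
grip_width: 33.5
[436.33439226 308.97090513   4.7110049 ] [[ 0.     0.806  0.592]
 [ 0.     0.592 -0.806]
 [-1.     0.    -0.   ]] 33.54064469647262 [-0.38142268  0.77735733 -0.29078521]
```

View pics/w3.png

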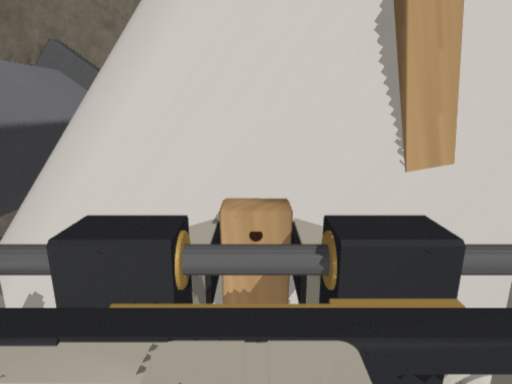

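```bash
python3 - <<'E'
from h import *
o=sensors.get_obs();c=capture("wrist")
p=cast(c,(256,199),20,o); M=R.from_euler("xyz",o["tcp_rot"]).as_matrix(); print(p, M.T@(p-o["tool_pos"]))
E
python3 -m crank '[{"dx":0,"dy":-0.1,"dz":0.1,"spin":0.015},{"dx":0,"dy":-0.3,"dz":0.25,"spin":0.04},{"dx":0,"dy":-0.6,"dz":0.5,"spin":0.08},{"dx":0,"dy":-0.9,"dz":0.7,"spin":0.12},{"dx":0,"dy":-1.2,"dz":0.95,"spin":0.16},{"dx":0,"dy":-1.5,"dz":1.2,"spin":0.2},{"dx":0,"dy":-1.8,"dz":1.4,"spin":0.24},{"dx":0,"dy":-2.1,"dz":1.7,"spin":0.28},{"dx":0,"dy":-2.4,"dz":1.9,"spin":0.32},{"dx":0,"dy":-2.7,"dz":2.1,"spin":0.36},{"dx":0,"dy":-3,"dz":2.4,"spin":0.4},{"dx":0,"dy":-3.3,"dz":2.6,"spin":0.44},{"dx":0,"dy":-3.6,"dz":2.8,"spin":0.475},{"dx":0,"dy":-3.9,"dz":3.05,"spin":0.505},{"dx":0,"dy":-4.1,"dz":3.2,"spin":0.53},{"dx":0,"dy":-4.2,"dz":3.3,"spin":0.538},{"dx":0,"dy":-4.2,"dz":3.3,"spin":0.538},{"dx":0,"dy":-4.2,"dz":3.3,"spin":0.538}]'
python3 - <<'E'
from h import *
o=sensors.get_obs(); M=R.from_euler("xyz",o["tcp_rot"]).as_matrix(); print(o["tool_pos"],M.round(3),o["grip_width"],o["contact_force"])
c=capture("top");f=c["frame"]; z=f[140:260,120:300]; cv2.imwrite("pics/t2.png",cv2.resize(z,None,fx=4.4,fy=4.4,interpolation=cv2.INTER_CUBIC))
print(proj(c,(435.5,113,0)))
E
```

```text
[421.7050333 330.3984233  20.       ] [-15.26748158   0.85324176 -25.94655445]
time: 5.03
tool_pos: [422.1, 257.5, 4.7]
tcp_rot: [2.746, 1.571, 1.27]
contact_force: [-0.6, 0.3, -0.4]
grip_width: 33.7
[422.05138126 257.48181993   4.730709  ] [[ 0.     0.995  0.095]
 [ 0.     0.095 -0.995]
 [-1.     0.    -0.   ]] 33.66103408858599 [-0.6242153   0.28306781 -0.3794044 ]
[218.22983258 228.79852831]
```

View pics/t2.png

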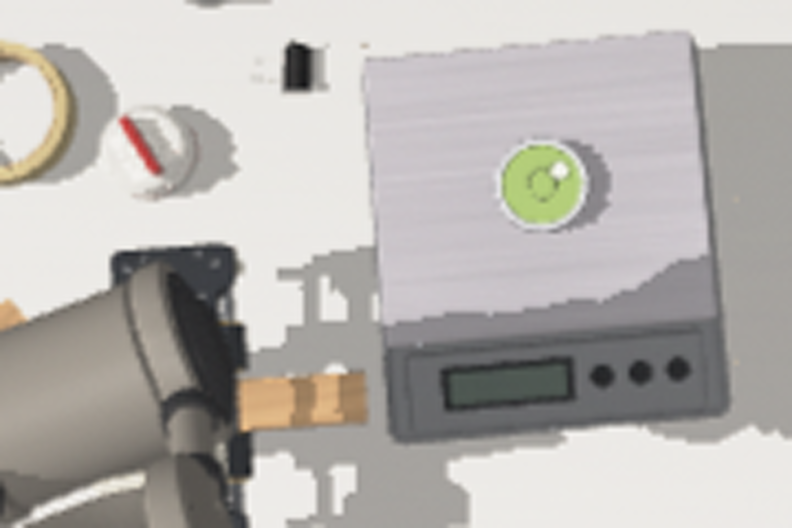

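```bash
python3 -m crank '[{"dx":0,"dy":0,"dz":0.1,"spin":0},{"dx":0,"dy":0,"dz":0.3,"spin":0},{"dx":0,"dy":0,"dz":0.55,"spin":0},{"dx":0,"dy":0,"dz":0.8,"spin":0},{"dx":0,"dy":0,"dz":1.05,"spin":0},{"dx":0,"dy":0,"dz":1.3,"spin":0},{"dx":0,"dy":0,"dz":1.55,"spin":0},{"dx":0,"dy":0,"dz":1.8,"spin":0},{"dx":0,"dy":0,"dz":2.05,"spin":0},{"dx":0,"dy":0,"dz":2.3,"spin":0},{"dx":0,"dy":0,"dz":2.5,"spin":0},{"dx":0,"dy":0,"dz":2.6,"spin":0},{"dx":0,"dy":0,"dz":2.7,"spin":0},{"dx":0,"dy":0,"dz":2.75,"spin":0},{"dx":0,"dy":0,"dz":2.8,"spin":0},{"dx":0,"dy":0,"dz":2.8,"spin":0}]'
python3 -m crank '[{"dx":0,"dy":0,"dz":0.03,"spin":0},{"dx":0,"dy":0,"dz":0.06,"spin":0},{"dx":0,"dy":0,"dz":0.1,"spin":0},{"dx":0,"dy":0,"dz":0.14,"spin":0},{"dx":0,"dy":0,"dz":0.18,"spin":0},{"dx":0,"dy":0,"dz":0.22,"spin":0},{"dx":0,"dy":0,"dz":0.26,"spin":0},{"dx":0,"dy":0,"dz":0.3,"spin":0},{"dx":0,"dy":0,"dz":0.34,"spin":0},{"dx":0,"dy":0,"dz":0.38,"spin":0},{"dx":0,"dy":0,"dz":0.42,"spin":0},{"dx":0,"dy":0,"dz":0.46,"spin":0},{"dx":0,"dy":0,"dz":0.5,"spin":0}]'
```

```text
time: 6.42
tool_pos: [424.7, 229.6, 4.8]
tcp_rot: [2.253, 1.571, 0.777]
contact_force: [0.0, 0.8, -0.7]
grip_width: 33.6
time: 7.5
tool_pos: [425.1, 224.6, 4.7]
tcp_rot: [2.61, 1.571, 1.134]
contact_force: [0.0, -0.7, 0.2]
grip_width: 33.6
```

```bash
python3 -m crank '[{"dx":0,"dy":0,"dz":0.04,"spin":0},{"dx":0,"dy":0,"dz":0.08,"spin":0},{"dx":0,"dy":0,"dz":0.12,"spin":0},{"dx":0,"dy":0,"dz":0.16,"spin":0},{"dx":0,"dy":0,"dz":0.2,"spin":0},{"dx":0,"dy":0,"dz":0.24,"spin":0},{"dx":0,"dy":0,"dz":0.28,"spin":0},{"dx":0,"dy":0,"dz":0.32,"spin":0},{"dx":0,"dy":0,"dz":0.36,"spin":0},{"dx":0,"dy":0,"dz":0.4,"spin":0},{"dx":0,"dy":0,"dz":0.44,"spin":0},{"dx":0,"dy":0,"dz":0.48,"spin":0},{"dx":0,"dy":0,"dz":0.52,"spin":0},{"dx":0,"dy":0,"dz":0.56,"spin":0},{"dx":0,"dy":0,"dz":0.6,"spin":0}]'
cat >> h.py <<'E'
def bub(tag=None):
    out=[]
    for n in ("top","side"):
        c=capture(n);f=c["frame"]
        if tag: cv2.imwrite(f"pics/{n}_{tag}.png",f)
        hsv=cv2.cvtColor(f,cv2.COLOR_BGR2HSV)
        g=cv2.inRange(hsv,(30,60,60),(50,255,255))
        u0,v0=proj(c,(563.4,41.4,80)).astype(int)
        q=np.zeros_like(g);q[v0-14:v0+15,u0-16:u0+17]=g[v0-14:v0+15,u0-16:u0+17]
        cs,_=cv2.findContours(q,cv2.RETR_EXTERNAL,cv2.CHAIN_APPROX_NONE)
        k=cv2.convexHull(np.vstack([x for x in cs if cv2.contourArea(x)>3])); w=np.zeros_like(g);cv2.fillConvexPoly(w,k,255)
        m=cv2.moments(w,True);lc=(m["m10"]/m["m00"],m["m01"]/m["m00"])
        # whiteness: low saturation weight inside window (bright)
        wt=np.where((w>0)&(hsv[...,2]>170),np.clip((110-hsv[...,1].astype(float))/110,0,1),0)
        s=wt.sum();vv,uu=np.mgrid[:wt.shape[0],:wt.shape[1]]
        bc=((wt*uu).sum()/s,(wt*vv).sum()/s) if s>0 else (np.nan,np.nan)
        d=cast(c,bc,80)-cast(c,lc,80)
        print(n,"win",np.round(lc,2),"area",m["m00"],"bub",np.round(bc,2),"wt",round(s,1),"d mm",d[:2].round(1))
E
python3 -c "
from h import *
bub('a')
for n in('top','side'):
    f=cv2.imread(f'pics/{n}_a.png'); h=(slice(165,200),slice(225,262)) if n=='top' else (slice(172,202),slice(245,285))
    cv2.imwrite(f'pics/{n}_az.png',cv2.resize(f[h],None,fx=14,fy=14,interpolation=cv2.INTER_NEAREST))
"
```

```text
time: 8.75
tool_pos: [426.0, 219.8, 5.0]
tcp_rot: [2.532, 1.569, 1.056]
contact_force: [-1.2, 10.6, -0.1]
grip_width: 33.4
top win [242.59 181.37] area 254.0 bub [244.19 180.89] wt 37.8 d mm [ 1.4 -4.4]
side win [264.55 185.04] area 85.0 bub [265.8  186.27] wt 7.8 d mm [ 4.6 -7.5]
```

View pics/top_az.png

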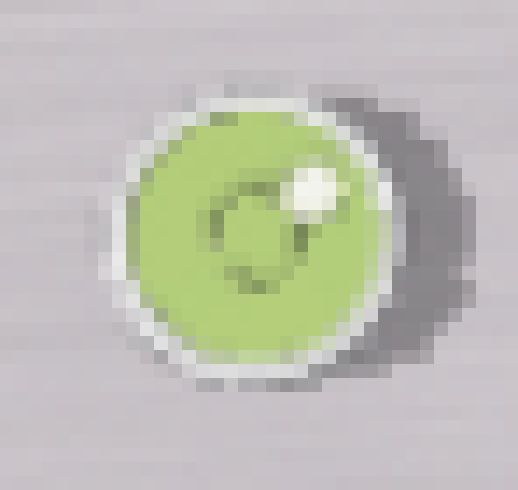

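View pics/side_az.png

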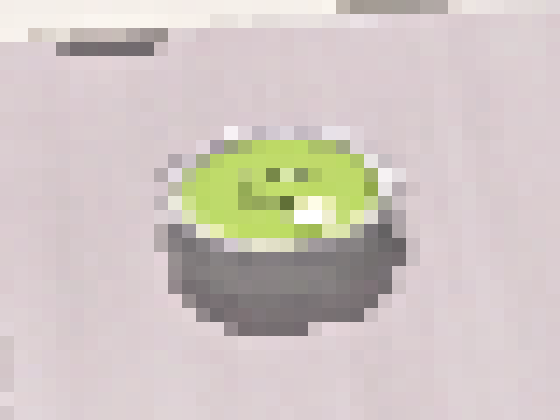

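```bash
python3 - <<'E'
s=open('h.py').read()
s=s.replace("wt=np.where((w>0)&(hsv[...,2]>170),np.clip((110-hsv[...,1].astype(float))/110,0,1),0)",
"we=cv2.erode(w,np.ones((3,3),np.uint8),iterations=1 if n=='side' else 2); wt=np.where(we>0,np.clip((f[...,0].astype(float)-135)/100,0,1),0)")
open('h.py','w').write(s)
E
python3 -m crank '[{"dx":0,"dy":0,"dz":0.01,"spin":0},{"dx":0,"dy":0,"dz":0.02,"spin":0},{"dx":0,"dy":0,"dz":0.03,"spin":0},{"dx":0,"dy":0,"dz":0.04,"spin":0},{"dx":0,"dy":0,"dz":0.04,"spin":0}]'
python3 -c "
from h import *
bub()
for i in range(3):
  o=sensors.get_obs();print(o['contact_force'],o['tool_pos']);capture('wrist')"
```

```text
time: 9.27
tool_pos: [426.0, 219.7, 5.0]
tcp_rot: [2.54, 1.568, 1.063]
contact_force: [-1.0, 9.6, 0.4]
grip_width: 33.6
top win [242.59 181.37] area 254.0 bub [246.52 178.57] wt 6.9 d mm [  8.  -10.7]
side win [264.55 185.04] area 85.0 bub [266.93 186.61] wt 4.5 d mm [ 8.6 -9.5]
[-1.34081481 10.14833785  0.90454045] [426.074635   219.70131046   5.05738442]
[-2.19933623  9.87264388 -0.22395324] [426.03485218 219.66699366   5.03332316]
[-1.49019286 10.50856102 -0.64008392] [426.04020017 219.66954303   5.03910742]
```

```bash
python3 -m crank '[{"dx":0,"dy":0,"dz":0.02,"spin":0},{"dx":0,"dy":0,"dz":0.04,"spin":0},{"dx":0,"dy":0,"dz":0.06,"spin":0},{"dx":0,"dy":0,"dz":0.06,"spin":0}]'
python3 -c "
from h import *
for i in range(3):
  o=sensors.get_obs();print(o['contact_force'],o['tool_pos']);capture('wrist')"
```

```text
time: 9.85
tool_pos: [426.2, 218.8, 5.0]
tcp_rot: [2.404, 1.569, 0.928]
contact_force: [0.8, 7.6, -0.4]
grip_width: 33.4
[ 0.80857357  7.5788578  -0.43637519] [426.15883005 218.79892152   4.99873514]
[ 0.54428153  7.54757421 -0.46510391] [426.17962132 218.75797568   4.99371993]
[-0.18414021  7.38266714  0.91596569] [426.15518936 218.73054928   5.00092223]
```

```bash
python3 -m crank '[{"dx":0,"dy":0,"dz":0.02,"spin":0},{"dx":0,"dy":0,"dz":0.05,"spin":0},{"dx":0,"dy":0,"dz":0.08,"spin":0},{"dx":0,"dy":0,"dz":0.11,"spin":0},{"dx":0,"dy":0,"dz":0.14,"spin":0},{"dx":0,"dy":0,"dz":0.17,"spin":0},{"dx":0,"dy":0,"dz":0.2,"spin":0},{"dx":0,"dy":0,"dz":0.22,"spin":0}]'
python3 -c "
from h import *
bub()
for i in range(2):
  o=sensors.get_obs();print(o['contact_force'],o['tool_pos']);capture('wrist')"
```

```text
time: 10.67
tool_pos: [426.4, 216.5, 5.0]
tcp_rot: [2.337, 1.569, 0.861]
contact_force: [-0.5, 6.9, 0.7]
grip_width: 33.7
top win [242.71 181.15] area 248.0 bub [246.63 178.4 ] wt 6.3 d mm [  7.9 -10.7]
side win [264.74 185.25] area 87.0 bub [266.93 186.75] wt 4.0 d mm [ 7.9 -9. ]
[-0.24279441  6.38894781 -0.10088624] [426.46294759 216.37448687   4.99792099]
[-0.43268519  6.62562902  0.75992944] [426.46819216 216.36907855   4.99213377]
```

```bash
python3 -m crank '[{"dx":0,"dy":0,"dz":0.02,"spin":0},{"dx":0,"dy":0,"dz":0.05,"spin":0},{"dx":0,"dy":0,"dz":0.08,"spin":0},{"dx":0,"dy":0,"dz":0.12,"spin":0},{"dx":0,"dy":0,"dz":0.16,"spin":0},{"dx":0,"dy":0,"dz":0.2,"spin":0},{"dx":0,"dy":0,"dz":0.24,"spin":0},{"dx":0,"dy":0,"dz":0.28,"spin":0},{"dx":0,"dy":0,"dz":0.32,"spin":0},{"dx":0,"dy":0,"dz":0.36,"spin":0},{"dx":0,"dy":0,"dz":0.4,"spin":0},{"dx":0,"dy":0,"dz":0.44,"spin":0},{"dx":0,"dy":0,"dz":0.48,"spin":0},{"dx":0,"dy":0,"dz":0.52,"spin":0},{"dx":0,"dy":0,"dz":0.56,"spin":0},{"dx":0,"dy":0,"dz":0.6,"spin":0}]'
python3 -c "
from h import *
bub()
for i in range(2):
  o=sensors.get_obs();print(o['contact_force'],o['tool_pos']);capture('wrist')"
```

```text
time: 12.2
tool_pos: [426.9, 210.3, 4.9]
tcp_rot: [2.354, 1.569, 0.878]
contact_force: [0.2, 7.8, -1.0]
grip_width: 34.1
top win [243.03 181.  ] area 247.0 bub [246.93 178.05] wt 7.8 d mm [  8.5 -10.6]
side win [264.8  185.38] area 88.0 bub [267.   187.06] wt 3.3 d mm [  8.  -10.1]
[-0.13661503  5.87706404 -0.09588949] [426.90620126 210.20184841   4.91723454]
[ 0.2255748   5.65962871 -0.20354072] [426.92925017 210.20039112   4.90709009]
```

```bash
python3 -m crank '[{"dx":0,"dy":0,"dz":0.03,"spin":0},{"dx":0,"dy":0,"dz":0.07,"spin":0},{"dx":0,"dy":0,"dz":0.11,"spin":0},{"dx":0,"dy":0,"dz":0.15,"spin":0},{"dx":0,"dy":0,"dz":0.19,"spin":0},{"dx":0,"dy":0,"dz":0.23,"spin":0},{"dx":0,"dy":0,"dz":0.27,"spin":0},{"dx":0,"dy":0,"dz":0.31,"spin":0},{"dx":0,"dy":0,"dz":0.35,"spin":0},{"dx":0,"dy":0,"dz":0.39,"spin":0},{"dx":0,"dy":0,"dz":0.43,"spin":0},{"dx":0,"dy":0,"dz":0.47,"spin":0},{"dx":0,"dy":0,"dz":0.5,"spin":0}]'
python3 -c "
from h import *
bub()
for i in range(2):
  o=sensors.get_obs();print(o['contact_force'],o['tool_pos']);capture('wrist')"
```

```text
time: 13.48
tool_pos: [427.4, 205.3, 4.9]
tcp_rot: [2.364, 1.569, 0.888]
contact_force: [-0.6, 7.5, -0.3]
grip_width: 33.6
top win [243.06 180.81] area 251.0 bub [246.9  177.97] wt 7.5 d mm [  8.2 -10.5]
side win [264.81 185.46] area 89.0 bub [267.14 186.98] wt 3.3 d mm [ 8.4 -9.1]
[-0.78876742  5.35048405 -0.73481341] [427.3182598  205.15020129   4.85418713]
[ 0.58077481  5.61399397 -0.34185089] [427.32229702 205.15822917   4.86427624]
```

```bash
python3 -m crank '[{"dx":0,"dy":0,"dz":0.03,"spin":0},{"dx":0,"dy":0,"dz":0.07,"spin":0},{"dx":0,"dy":0,"dz":0.11,"spin":0},{"dx":0,"dy":0,"dz":0.15,"spin":0},{"dx":0,"dy":0,"dz":0.19,"spin":0},{"dx":0,"dy":0,"dz":0.23,"spin":0},{"dx":0,"dy":0,"dz":0.27,"spin":0},{"dx":0,"dy":0,"dz":0.31,"spin":0},{"dx":0,"dy":0,"dz":0.35,"spin":0},{"dx":0,"dy":0,"dz":0.39,"spin":0},{"dx":0,"dy":0,"dz":0.43,"spin":0},{"dx":0,"dy":0,"dz":0.47,"spin":0},{"dx":0,"dy":0,"dz":0.5,"spin":0}]'
python3 -c "
from h import *
bub()
for i in range(2):
  o=sensors.get_obs();print(o['contact_force'],o['tool_pos']);capture('wrist')"
```

```text
time: 14.77
tool_pos: [427.8, 200.2, 4.9]
tcp_rot: [2.419, 1.569, 0.943]
contact_force: [-0.3, 6.2, -0.7]
grip_width: 33.9
top win [243.12 180.63] area 247.0 bub [246.95 177.95] wt 6.7 d mm [  7.7 -10.5]
side win [264.97 185.46] area 91.0 bub [267.76 186.98] wt 2.5 d mm [10. -9.]
[0.04314106 5.6431221  0.07817149] [427.74849505 200.18736193   4.8411315 ]
[ 0.73174468  6.20465161 -0.4704429 ] [427.78770785 200.1845575    4.8569756 ]
```

```bash
python3 -m crank '[{"dx":0,"dy":0,"dz":0.03,"spin":0},{"dx":0,"dy":0,"dz":0.07,"spin":0},{"dx":0,"dy":0,"dz":0.11,"spin":0},{"dx":0,"dy":0,"dz":0.15,"spin":0},{"dx":0,"dy":0,"dz":0.19,"spin":0},{"dx":0,"dy":0,"dz":0.23,"spin":0},{"dx":0,"dy":0,"dz":0.27,"spin":0},{"dx":0,"dy":0,"dz":0.31,"spin":0},{"dx":0,"dy":0,"dz":0.35,"spin":0},{"dx":0,"dy":0,"dz":0.39,"spin":0},{"dx":0,"dy":0,"dz":0.43,"spin":0}]'
python3 -c "
from h import *
bub()
for i in range(2):
  o=sensors.get_obs();print(o['contact_force'],o['tool_pos']);capture('wrist')"
```

```text
time: 15.88
tool_pos: [428.1, 195.9, 4.8]
tcp_rot: [2.476, 1.57, 1.0]
contact_force: [0.3, 5.3, -0.8]
grip_width: 33.5
top win [243.4  180.51] area 257.0 bub [247.34 177.71] wt 8.5 d mm [  8.  -10.7]
side win [265.  185.5] area 92.0 bub [267.46 187.18] wt 3.4 d mm [  8.9 -10.1]
[-0.00525459  4.47666974 -1.16837163] [428.10565076 195.84507238   4.79377169]
[-0.47152908  6.48011299 -1.12127283] [428.12170456 195.85664498   4.81155917]
```

```bash
python3 -m crank '[{"dx":0,"dy":0,"dz":0.03,"spin":0},{"dx":0,"dy":0,"dz":0.07,"spin":0},{"dx":0,"dy":0,"dz":0.11,"spin":0},{"dx":0,"dy":0,"dz":0.15,"spin":0},{"dx":0,"dy":0,"dz":0.19,"spin":0},{"dx":0,"dy":0,"dz":0.23,"spin":0},{"dx":0,"dy":0,"dz":0.27,"spin":0},{"dx":0,"dy":0,"dz":0.31,"spin":0},{"dx":0,"dy":0,"dz":0.35,"spin":0},{"dx":0,"dy":0,"dz":0.39,"spin":0},{"dx":0,"dy":0,"dz":0.43,"spin":0}]'
python3 -c "
from h import *
bub()
for i in range(2):
  o=sensors.get_obs();print(o['contact_force'],o['tool_pos']);capture('wrist')"
```

```text
time: 17.0
tool_pos: [428.5, 191.6, 4.8]
tcp_rot: [2.47, 1.57, 0.994]
contact_force: [-0.4, 6.8, -1.2]
grip_width: 33.6
top win [243.43 180.5 ] area 258.0 bub [247.4  177.67] wt 8.1 d mm [  8.1 -10.8]
side win [265.25 185.57] area 88.0 bub [267.49 187.15] wt 4.2 d mm [ 8.1 -9.5]
[ 0.90333127  5.8588535  -0.15804212] [428.46967088 191.45013864   4.76689076]
[-0.77158139  4.84158852 -0.28638003] [428.46140497 191.44953791   4.78841925]
```

```bash
python3 -m crank '[{"dx":0,"dy":0,"dz":0.03,"spin":0},{"dx":0,"dy":0,"dz":0.07,"spin":0},{"dx":0,"dy":0,"dz":0.11,"spin":0},{"dx":0,"dy":0,"dz":0.15,"spin":0},{"dx":0,"dy":0,"dz":0.19,"spin":0},{"dx":0,"dy":0,"dz":0.23,"spin":0},{"dx":0,"dy":0,"dz":0.27,"spin":0},{"dx":0,"dy":0,"dz":0.3,"spin":0},{"dx":0,"dy":0,"dz":0.32,"spin":0},{"dx":0,"dy":0,"dz":0.32,"spin":0}]'
python3 -c "
from h import *
bub()
for i in range(2):
  o=sensors.get_obs();print(o['contact_force'],o['tool_pos']);capture('wrist')"
```

```text
time: 18.03
tool_pos: [428.7, 188.4, 4.8]
tcp_rot: [2.58, 1.57, 1.104]
contact_force: [-0.6, 4.8, -1.5]
grip_width: 33.4
top win [243.48 180.39] area 254.0 bub [246.78 177.15] wt 7.4 d mm [ 9.2 -8.9]
side win [265.55 185.7 ] area 91.0 bub [267.72 186.94] wt 3.6 d mm [ 7.8 -7.4]
[-0.08185619  5.32608585 -1.91537538] [428.74694464 188.36411512   4.76264608]
[ 1.02998291  5.55839466 -0.38227541] [428.75462617 188.36413518   4.77092666]
```

```bash
python3 -m crank '[{"dx":0,"dy":0,"dz":0.03,"spin":0},{"dx":0,"dy":0,"dz":0.07,"spin":0},{"dx":0,"dy":0,"dz":0.11,"spin":0},{"dx":0,"dy":0,"dz":0.15,"spin":0},{"dx":0,"dy":0,"dz":0.19,"spin":0},{"dx":0,"dy":0,"dz":0.23,"spin":0},{"dx":0,"dy":0,"dz":0.27,"spin":0},{"dx":0,"dy":0,"dz":0.3,"spin":0},{"dx":0,"dy":0,"dz":0.32,"spin":0},{"dx":0,"dy":0,"dz":0.32,"spin":0}]'
python3 -c "
from h import *
bub()
for i in range(2):
  o=sensors.get_obs();print(o['contact_force'],o['tool_pos']);capture('wrist')"
```

```text
time: 19.07
tool_pos: [429.0, 185.1, 4.7]
tcp_rot: [2.574, 1.57, 1.098]
contact_force: [-0.8, 5.4, -1.7]
grip_width: 33.6
top win [243.5  180.36] area 255.0 bub [246.   177.66] wt 8.4 d mm [ 7.7 -6.8]
side win [265.36 185.62] area 88.0 bub [267.01 186.57] wt 3.6 d mm [ 5.9 -5.6]
[ 0.02643796  5.36741878 -0.73267958] [429.02511941 185.05810884   4.73570302]
[-0.53873165  5.18823596 -1.61312875] [428.99837706 185.06738775   4.73592363]
```

```bash
python3 -m crank '[{"dx":0,"dy":0,"dz":0.03,"spin":0},{"dx":0,"dy":0,"dz":0.07,"spin":0},{"dx":0,"dy":0,"dz":0.11,"spin":0},{"dx":0,"dy":0,"dz":0.15,"spin":0},{"dx":0,"dy":0,"dz":0.19,"spin":0},{"dx":0,"dy":0,"dz":0.23,"spin":0},{"dx":0,"dy":0,"dz":0.26,"spin":0},{"dx":0,"dy":0,"dz":0.28,"spin":0},{"dx":0,"dy":0,"dz":0.28,"spin":0},{"dx":0,"dy":0,"dz":0.28,"spin":0}]'
python3 -c "
from h import *
bub()
for i in range(4):
  o=sensors.get_obs();print(o['contact_force'],o['tool_pos']);capture('wrist')
bub('b')
f=cv2.imread('pics/top_b.png'); cv2.imwrite('pics/top_bz.png',cv2.resize(f[165:200,225:262],None,fx=14,fy=14,interpolation=cv2.INTER_NEAREST))"
```

```text
time: 20.1
tool_pos: [429.2, 182.3, 4.7]
tcp_rot: [2.664, 1.57, 1.189]
contact_force: [0.2, 4.5, -0.6]
grip_width: 33.6
top win [243.6  180.33] area 253.0 bub [244.84 178.94] wt 8.0 d mm [ 4.  -3.3]
side win [265.43 185.73] area 91.0 bub [266.38 186.22] wt 3.4 d mm [ 3.4 -3. ]
[-0.18947367  6.19094839 -1.02739364] [429.24991529 182.30661949   4.7289822 ]
[-0.75144284  5.13406013 -0.90296025] [429.24191555 182.29391051   4.73389158]
[-0.22624024  5.55871223 -1.30713706] [429.22293272 182.31716577   4.71071428]
[ 0.0716485   4.80240253 -1.49675199] [429.24758346 182.29515854   4.72499324]
top win [243.6  180.33] area 253.0 bub [244.54 179.17] wt 9.1 d mm [ 3.3 -2.5]
side win [265.43 185.73] area 91.0 bub [266.3  186.09] wt 3.6 d mm [ 3.1 -2.2]
```

View pics/top_bz.png

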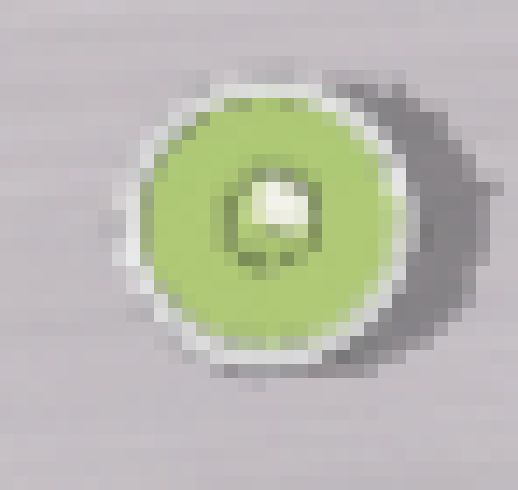

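```bash
python3 -m crank '[{"dx":0,"dy":0,"dz":0.02,"spin":0},{"dx":0,"dy":0,"dz":0.04,"spin":0},{"dx":0,"dy":0,"dz":0.06,"spin":0},{"dx":0,"dy":0,"dz":0.08,"spin":0},{"dx":0,"dy":0,"dz":0.08,"spin":0},{"dx":0,"dy":0,"dz":0.08,"spin":0},{"dx":0,"dy":0,"dz":0.08,"spin":0},{"dx":0,"dy":0,"dz":0.08,"spin":0},{"dx":0,"dy":0,"dz":0.08,"spin":0},{"dx":0,"dy":0,"dz":0.08,"spin":0},{"dx":0,"dy":0,"dz":0.08,"spin":0},{"dx":0,"dy":0,"dz":0.08,"spin":0},{"dx":0,"dy":0,"dz":0.08,"spin":0},{"dx":0,"dy":0,"dz":0.08,"spin":0},{"dx":0,"dy":0,"dz":0.08,"spin":0},{"dx":0,"dy":0,"dz":0.08,"spin":0}]'
python3 -c "
from h import *
bub()
for i in range(4):
  o=sensors.get_obs();print(o['contact_force'],o['tool_pos']);capture('wrist')
bub('c')"
```

```text
time: 21.83
tool_pos: [429.3, 181.6, 4.7]
tcp_rot: [2.678, 1.57, 1.202]
contact_force: [0.1, 5.8, -0.3]
grip_width: 33.4
top win [243.65 180.28] area 251.0 bub [244.4  179.56] wt 11.2 d mm [ 2. -2.]
side win [265.31 185.66] area 89.0 bub [265.93 185.97] wt 3.2 d mm [ 2.2 -1.8]
[-0.22713968  6.63892034 -0.93059637] [429.32459744 181.58918381   4.72535543]
[ 0.59255218  5.70126915 -1.5427737 ] [429.32116426 181.6037217    4.71932527]
[-0.63229323  6.3469369  -1.02163689] [429.35072587 181.58791845   4.72853039]
[-0.23765405  5.85973475 -1.4980881 ] [429.31470375 181.62381515   4.72243686]
top win [243.65 180.28] area 251.0 bub [244.39 179.57] wt 11.2 d mm [ 2. -2.]
side win [265.43 185.73] area 91.0 bub [265.92 185.97] wt 3.2 d mm [ 1.8 -1.5]
```

```bash
python3 -m crank '[{"dx":0,"dy":0,"dz":0.02,"spin":0},{"dx":0,"dy":0,"dz":0.04,"spin":0},{"dx":0,"dy":0,"dz":0.06,"spin":0},{"dx":0,"dy":0,"dz":0.08,"spin":0},{"dx":0,"dy":0,"dz":0.1,"spin":0},{"dx":0,"dy":0,"dz":0.12,"spin":0},{"dx":0,"dy":0,"dz":0.13,"spin":0},{"dx":0,"dy":0,"dz":0.13,"spin":0},{"dx":0,"dy":0,"dz":0.13,"spin":0},{"dx":0,"dy":0,"dz":0.13,"spin":0},{"dx":0,"dy":0,"dz":0.13,"spin":0},{"dx":0,"dy":0,"dz":0.13,"spin":0},{"dx":0,"dy":0,"dz":0.13,"spin":0},{"dx":0,"dy":0,"dz":0.13,"spin":0},{"dx":0,"dy":0,"dz":0.13,"spin":0},{"dx":0,"dy":0,"dz":0.13,"spin":0}]'
python3 -c "
from h import *
bub()
for i in range(4):
  o=sensors.get_obs();print(o['contact_force'],o['tool_pos']);capture('wrist')
bub('d')"
```

```text
time: 23.57
tool_pos: [429.5, 180.6, 4.7]
tcp_rot: [2.714, 1.569, 1.238]
contact_force: [-0.7, 7.9, -1.3]
grip_width: 33.6
top win [243.65 180.18] area 248.0 bub [244.19 179.62] wt 10.1 d mm [ 1.6 -1.5]
side win [265.5  185.74] area 92.0 bub [265.76 185.83] wt 3.3 d mm [ 0.9 -0.5]
[-0.41941908  8.48259575 -1.62222223] [429.4208934  180.60756645   4.71478268]
[-0.84279281  7.80007154 -0.31013872] [429.4427395  180.61779721   4.71919583]
[-0.90365472  6.89927718 -1.80204528] [429.44387397 180.6158775    4.73027736]
[-0.12990916  8.09187152 -2.30593922] [429.40330496 180.61988349   4.72165087]
top win [243.65 180.18] area 248.0 bub [244.2  179.61] wt 10.0 d mm [ 1.6 -1.5]
side win [265.5  185.74] area 92.0 bub [265.76 185.83] wt 3.3 d mm [ 0.9 -0.5]
```

```bash
python3 -m crank '[{"dx":0,"dy":0,"dz":0.02,"spin":0},{"dx":0,"dy":0,"dz":0.04,"spin":0},{"dx":0,"dy":0,"dz":0.06,"spin":0},{"dx":0,"dy":0,"dz":0.06,"spin":0},{"dx":0,"dy":0,"dz":0.06,"spin":0},{"dx":0,"dy":0,"dz":0.06,"spin":0},{"dx":0,"dy":0,"dz":0.06,"spin":0},{"dx":0,"dy":0,"dz":0.06,"spin":0},{"dx":0,"dy":0,"dz":0.06,"spin":0},{"dx":0,"dy":0,"dz":0.06,"spin":0},{"dx":0,"dy":0,"dz":0.06,"spin":0},{"dx":0,"dy":0,"dz":0.06,"spin":0}]'
python3 -c "
from h import *
bub()
for i in range(4):
  o=sensors.get_obs();print(o['contact_force'],o['tool_pos']);capture('wrist')
bub('e')
f=cv2.imread('pics/top_e.png'); cv2.imwrite('pics/top_ez.png',cv2.resize(f[165:200,225:262],None,fx=14,fy=14,interpolation=cv2.INTER_NEAREST))"
```

```text
time: 24.97
tool_pos: [429.5, 180.1, 4.7]
tcp_rot: [2.716, 1.569, 1.24]
contact_force: [-0.6, 8.5, -0.9]
grip_width: 33.7
top win [243.68 180.17] area 247.0 bub [244.15 179.73] wt 9.3 d mm [ 1.2 -1.3]
side win [265.5  185.74] area 92.0 bub [265.8  185.83] wt 3.3 d mm [ 1.1 -0.5]
[-0.68895307  8.98542924 -2.44915341] [429.51540116 180.09402755   4.74568232]
[-0.90147631  9.48739434 -2.26268151] [429.50462369 180.09188537   4.73270516]
[-0.70916048  8.42971123 -1.6549437 ] [429.51401034 180.09182464   4.73467921]
[-0.7657313   7.53094138 -1.91837211] [429.49681063 180.09567779   4.73791531]
top win [243.68 180.17] area 247.0 bub [244.13 179.71] wt 9.1 d mm [ 1.3 -1.2]
side win [265.5  185.74] area 92.0 bub [265.8  185.83] wt 3.3 d mm [ 1.1 -0.6]
```

View pics/top_ez.png

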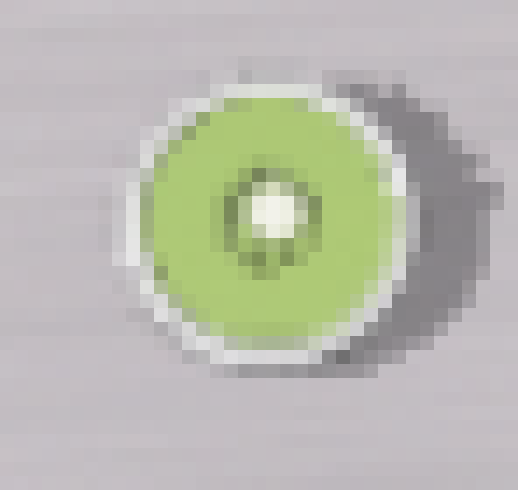

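```bash
python3 -m crank '[{"dx":0,"dy":0,"dz":0.01,"spin":0},{"dx":0,"dy":0,"dz":0.02,"spin":0},{"dx":0,"dy":0,"dz":0.03,"spin":0},{"dx":0,"dy":0,"dz":0.04,"spin":0},{"dx":0,"dy":0,"dz":0.05,"spin":0},{"dx":0,"dy":0,"dz":0.05,"spin":0},{"dx":0,"dy":0,"dz":0.05,"spin":0},{"dx":0,"dy":0,"dz":0.05,"spin":0},{"dx":0,"dy":0,"dz":0.05,"spin":0},{"dx":0,"dy":0,"dz":0.05,"spin":0},{"dx":0,"dy":0,"dz":0.05,"spin":0},{"dx":0,"dy":0,"dz":0.05,"spin":0}]'
python3 -c "
from h import *
bub()
for i in range(4):
  o=sensors.get_obs();print(o['contact_force'],o['tool_pos']);capture('wrist')
bub('f')"
```

```text
time: 26.37
tool_pos: [429.5, 179.7, 4.7]
tcp_rot: [2.742, 1.569, 1.266]
contact_force: [-0.2, 9.2, -0.7]
grip_width: 33.4
top win [243.65 180.18] area 248.0 bub [244.05 179.74] wt 9.7 d mm [ 1.2 -1.1]
side win [265.5  185.74] area 92.0 bub [265.46 185.84] wt 3.5 d mm [-0.1 -0.7]
[-0.84671004 10.36760206 -1.61030037] [429.5389443  179.72520454   4.72193827]
[-1.26284564 10.19231846 -2.47894645] [429.57460384 179.72589921   4.73490851]
[-0.93987238  9.03678659 -1.82877124] [429.5341681  179.7119618    4.70381032]
[-1.26623239  9.48865111 -1.04995198] [429.54958029 179.70607847   4.72644576]
top win [243.65 180.18] area 248.0 bub [244.07 179.73] wt 9.9 d mm [ 1.3 -1.2]
side win [265.5  185.74] area 92.0 bub [265.47 185.84] wt 3.6 d mm [-0.1 -0.6]
```

```bash
python3 -m crank '[{"dx":0,"dy":0,"dz":-0.02,"spin":0},{"dx":0,"dy":0,"dz":-0.04,"spin":0},{"dx":0,"dy":0,"dz":-0.06,"spin":0},{"dx":0,"dy":0,"dz":-0.08,"spin":0},{"dx":0,"dy":0,"dz":-0.08,"spin":0}]'
python3 -c "
from h import *
bub()"
python3 -m crank '[{"dx":0,"dy":0,"dz":0,"spin":0},{"dx":0,"dy":0,"dz":0,"spin":0},{"dx":0,"dy":0,"dz":0,"spin":0},{"dx":0,"dy":0,"dz":0,"spin":0},{"dx":0,"dy":0,"dz":0,"spin":0},{"dx":0,"dy":0,"dz":0,"spin":0}]' 75
python3 -c "
from h import *
bub()"
```

```text
time: 27.18
tool_pos: [429.5, 179.8, 4.7]
tcp_rot: [2.51, 1.57, 1.034]
contact_force: [0.1, 5.3, -1.8]
grip_width: 33.4
top win [243.65 180.18] area 248.0 bub [244.07 179.73] wt 9.8 d mm [ 1.3 -1.2]
side win [265.5  185.74] area 92.0 bub [265.47 185.84] wt 3.6 d mm [-0.1 -0.6]
time: 27.78
tool_pos: [429.5, 179.3, 4.7]
tcp_rot: [0.123, 1.571, -1.353]
contact_force: [0.1, -0.3, -0.1]
grip_width: 66.9
top win [243.65 180.18] area 248.0 bub [244.07 179.74] wt 9.8 d mm [ 1.3 -1.2]
side win [265.5  185.74] area 92.0 bub [265.46 185.84] wt 3.6 d mm [-0.1 -0.6]
```

```bash
python3 -m crank '[{"dx":-0.5,"dy":0,"dz":0,"spin":0},{"dx":-1.5,"dy":0,"dz":0,"spin":0},{"dx":-3,"dy":0,"dz":0,"spin":0},{"dx":-5,"dy":0,"dz":0,"spin":0},{"dx":-7.5,"dy":0,"dz":0,"spin":0},{"dx":-10,"dy":0,"dz":0,"spin":0},{"dx":-12.5,"dy":0,"dz":0,"spin":0},{"dx":-15,"dy":0,"dz":0,"spin":0},{"dx":-16.5,"dy":0,"dz":0,"spin":0},{"dx":-17,"dy":0,"dz":0,"spin":0},{"dx":-17,"dy":0,"dz":0,"spin":0}]'
python3 -m crank '[{"dx":0,"dy":0.3,"dz":0.7,"spin":0},{"dx":0,"dy":1,"dz":2.3,"spin":0},{"dx":0,"dy":2,"dz":4.6,"spin":0},{"dx":0,"dy":3,"dz":7,"spin":0},{"dx":0,"dy":4,"dz":9.4,"spin":0},{"dx":0,"dy":5,"dz":11.8,"spin":0},{"dx":0,"dy":6,"dz":14.2,"spin":0},{"dx":0,"dy":7,"dz":16.6,"spin":0},{"dx":0,"dy":8,"dz":18.8,"spin":0},{"dx":0,"dy":8.8,"dz":20.5,"spin":0},{"dx":0,"dy":9.2,"dz":21.3,"spin":0},{"dx":0,"dy":9.2,"dz":21.4,"spin":0},{"dx":0,"dy":9.2,"dz":21.4,"spin":0},{"dx":0,"dy":9.2,"dz":21.4,"spin":0},{"dx":0,"dy":9.2,"dz":21.4,"spin":0}]'
python3 -c "
from h import *
cv2.imwrite('pics/w5.png',capture('wrist')['frame'])"
```

```text
time: 28.8
tool_pos: [430.0, 179.6, 176.0]
tcp_rot: [1.723, 1.568, 0.247]
contact_force: [0.2, 0.2, 0.4]
grip_width: 68.9
time: 30.05
tool_pos: [540.7, -23.8, 174.5]
tcp_rot: [-2.18, 1.57, 2.629]
contact_force: [-0.8, 0.5, -0.1]
grip_width: 69.1
```

View pics/w5.png

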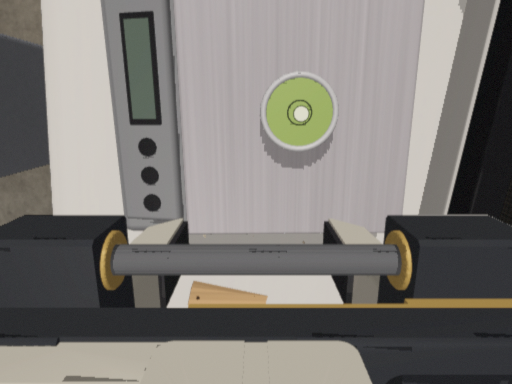

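```bash
python3 - <<'E'
from h import *
o=sensors.get_obs();c=capture("wrist");f=c["frame"]
z=f[65:160,250:350]; cv2.imwrite("pics/w5z.png",cv2.resize(z,None,fx=6,fy=6,interpolation=cv2.INTER_CUBIC))
hsv=cv2.cvtColor(f,cv2.COLOR_BGR2HSV); roi=np.zeros(f.shape[:2],np.uint8);roi[65:160,250:350]=255
g=cv2.inRange(hsv,(30,60,60),(55,255,255))&roi
k=max(cv2.findContours(g,0,1)[0],key=cv2.contourArea);(lc,r)=cv2.minEnclosingCircle(k);m=cv2.moments(k);lc2=(m["m10"]/m["m00"],m["m01"]/m["m00"])
w=np.zeros_like(g);cv2.circle(w,(300,113),16,255,-1)
b=cv2.inRange(f[...,0],120,255)&w
mb=cv2.moments(b,True);bc=(mb["m10"]/mb["m00"],mb["m01"]/mb["m00"])
d=cv2.inRange(hsv[...,2],0,85)&w; ring=max(cv2.findContours(d,0,1)[0],key=cv2.contourArea); (rc,rr)=cv2.minEnclosingCircle(ring)
print(lc,r,lc2,"bub",bc,mb["m00"],"ring",rc,rr)
B=cast(c,bc,80,o)
for q in(lc,lc2,rc): print((B-cast(c,q,80,o))[:2])
E
```

```text
(299.419189453125, 111.45205688476562) 34.30037307739258 (298.82134570765663, 111.1353441608662) bub (300.4806629834254, 113.33149171270718) 181.0 ring (289.0, 106.0) 9.999999747378752e-05
[ 0.96632362 -1.27897332]
[ 1.44012951 -1.46387051]
[ 9.18707172 -4.44098162]
```

View pics/w5z.png

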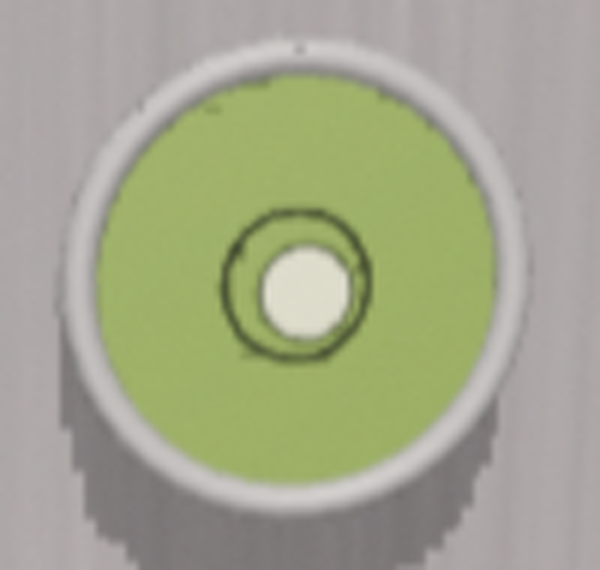

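```bash
python3 -c "
from h import *
bub(); o=sensors.get_obs(); print(o['time'],o['contact_force']); bot.close_job()"
```

```text
top win [236.66 179.83] area 35.0 bub [nan nan] wt 0.0 d mm [nan nan]
side win [265.5  185.74] area 92.0 bub [265.47 185.84] wt 3.5 d mm [-0.1 -0.6]
30.25 [ 0.30978086  0.70068568 -0.73283284]
the job is handed in; nothing more can be done
```

I eased the largest wedge, thin end first, under the front left foot from the scale's left side. I let go of it once the bubble was inside the ring, and handed the job in at about 30 s of the 61 s allowed.

**Push force:** the wrist read about 10.6 N as the thin edge started to climb under the foot, then 4.5–8 N while sliding. It rose again to 9–10 N at the end, as expected once all four feet stand. These are readings at the robot's wrist; I could not measure the force on the foot directly.

**Bubble:** the close wrist-camera picture after release shows it wholly inside the ring, about 1.5 mm from the centre (limit 2.5 mm). The other two cameras gave about 1.7 mm (top) and 0.6 mm (side). Neither reading changed when I let go.

**Checks that failed or were not done:**
- My automatic ring-finder picked the wrong spot in the wrist picture, so I read the ring by eye there; fitting the window's outline gave 1.6–2.1 mm.
- In the last check the arm blocked the top camera, so only the side camera confirmed the bubble just before handing in.
- I did not measure the load on the wedge after release. That it carries the foot rests on the steady bubble and on the force rising at the end.
- The level moved about 2.5 mm in the top picture as the scale tipped and slid; I did not separate the two, but that is well under the 15 mm allowed. I did not re-measure the other things on the table, but the gripper did not pass near them.

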